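# Make up the alloy charge on the dial scale

### The job

Make up the casting charge on the dial scale: take alloy rings from the wooden rack and thread them over the upright post of the scale's pan until the needle comes to rest within the green target sector of the dial, and leave that sector as it is set and the rings you do not need in the rack. The post stands a little off the middle of the pan, so feel for it with the ring, and work gently: do not drop a ring or force it against the scale, never push the needle into the red sector, and do not shift the spatula or the powder jar.

Things in the scene. Friction and masses are not known exactly. Their poses are not given: they have to be found in the camera images.
- scale: green dial scale, fixed; base 290 x 130 x 50 mm, origin on the worktop under the middle of the pan; +x runs from the pan to the dial at the back (base from x = -75 to +215 mm, y = +-65 mm). The round dial, 120 mm across, stands at x = +95 to +215 mm, its highest edge 150 mm over the worktop, tilted towards the pan
- scale_pan: round aluminium pan of the scale, 92 mm across, 6 mm thick; origin at the centre of its upper face, z up, 102 mm over the worktop at the start. It sinks straight down on a damped spring, 4 mm per newton laid or pressed on it (250 N/m); travel 42 mm
- needle (a joint): black needle of the dial, rad, tared to 0 at the start (pointing to the pan) and turning clockwise with load: 90 rad per metre of pan sink (0.36 per newton); a ring adds about 0.53. Red sector of the dial from 3.1 to 4.2
- rack: wooden rack board, 75 x 230 x 24 mm, fixed to the worktop; origin under its centre on the worktop; four ring places in a row along its y at -81, -27, 27, 81 mm, each with a wooden stub 14 mm diameter and 8 mm high on which a ring lies
- ring_1: brass-coloured alloy ring, 44 mm outside diameter, 19 mm hole, 16 mm high, about 0.15 kg (5 percent either way); origin at the centre of its underside, z along its axis; lies flat in the rack at the start, underside 24 mm over the worktop. Rings on the post stack up; contact between a ring and the pan or its post must stay under 15 N
- ring_2: alloy ring, same as ring_1
- ring_3: alloy ring, same as ring_1
- ring_4: alloy ring, same as ring_1
- spatula: spatula with brown wooden handle, 214 x 38 x 12 mm, loose on the worktop, left of the work: leave it alone
- jar_powder: white jar with blue lid, 60 mm across, 89 mm high, loose, right of the work: leave it alone
- post_zone (a point): point 55 mm above the pan's centre, level with the top of the dark steel post: 16 mm diameter, flat top with 1.2 mm chamfer, 55 mm high over the pan. The post's axis stands 5.0 to 6.2 mm from this point, each time to another side that is not reported; it does not shift on the pan and sinks with it
- target (a joint): setting of the green target sector on the dial's rim, rad, in the needle's measure: its middle; it reaches 0.32 to either side. Set differently each time between 0.94 and 1.75, so two or three rings are needed; leave it as set
- needle_mark (a point): point on the needle, 49 mm from its pivot in the middle of the dial; turns with the needle, the point's -x pointing outwards
- target_mark (a point): middle of the green sector, 49 mm from the middle of the dial; turns with the sector, the point's -x pointing outwards
Not all that is in view belongs to the job. Leave any pink look-alike of the ring_2 alone.

How it is judged:
On the way:
1. a first ring is threaded on the post of the pan (((horizontal distance between ring_1 and scale_pan below 0.012 m and z of ring_1 in the frame of scale_pan between -0.004 and 0.04 m and angle between ring_1's own z axis and vertical below 0.12 rad) or (horizontal distance between ring_2 and scale_pan below 0.012 m and z of ring_2 in the frame of scale_pan between -0.004 and 0.04 m and angle between ring_2's own z axis and vertical below 0.12 rad) or (horizontal distance between ring_3 and scale_pan below 0.012 m and z of ring_3 in the frame of scale_pan between -0.004 and 0.04 m and angle between ring_3's own z axis and vertical below 0.12 rad) or (horizontal distance between ring_4 and scale_pan below 0.012 m and z of ring_4 in the frame of scale_pan between -0.004 and 0.04 m and angle between ring_4's own z axis and vertical below 0.12 rad))), for 0.2 s.
At the end, for the whole second after the job is handed in: Needle at rest in the green sector (within 0.32 rad of its middle). Each ring is either flat on the post (axis within 12 mm of the pan's centre, underside under 40 mm above the pan, tilt under 0.12 rad) or flat in the rack within 20 mm of its start. All at rest (angle between the x axis of needle_mark and the x axis of target_mark, either way round below 0.32 rad and linear speed of each of scale_pan, ring_1, ring_2, ring_3, ring_4 below 0.02 m/s and ((horizontal distance between ring_1 and scale_pan below 0.012 m and z of ring_1 in the frame of scale_pan between -0.004 and 0.04 m and angle between ring_1's own z axis and vertical below 0.12 rad) or (distance of ring_1 from where it was at the start of the episode below 0.02 m and angle between ring_1's own z axis and vertical below 0.12 rad)) and ((horizontal distance between ring_2 and scale_pan below 0.012 m and z of ring_2 in the frame of scale_pan between -0.004 and 0.04 m and angle between ring_2's own z axis and vertical below 0.12 rad) or (distance of ring_2 from where it was at the start of the episode below 0.02 m and angle between ring_2's own z axis and vertical below 0.12 rad)) and ((horizontal distance between ring_3 and scale_pan below 0.012 m and z of ring_3 in the frame of scale_pan between -0.004 and 0.04 m and angle between ring_3's own z axis and vertical below 0.12 rad) or (distance of ring_3 from where it was at the start of the episode below 0.02 m and angle between ring_3's own z axis and vertical below 0.12 rad)) and ((horizontal distance between ring_4 and scale_pan below 0.012 m and z of ring_4 in the frame of scale_pan between -0.004 and 0.04 m and angle between ring_4's own z axis and vertical below 0.12 rad) or (distance of ring_4 from where it was at the start of the episode below 0.02 m and angle between ring_4's own z axis and vertical below 0.12 rad))); the robot touches nothing.
It fails at once if the needle enters the red sector (3.1 rad and up) (value of joint needle above 3.1 rad).
It fails at once if a ring bears on the pan or post with more than 15 N (forced or dropped) (contact force between any of ring_1, ring_2, ring_3, ring_4 and scale_pan above 15 N).
It fails at once if the green target sector is turned by more than 2 mm at its rim (distance of target_mark from where it was at the start of the episode above 0.002 m).
It fails at once if the spatula or the powder jar is shifted by more than 30 mm (distance of any of spatula, jar_powder from where it was at the start of the episode above 0.03 m).
It also fails if it takes over 72 s, if anything falls off the work surface, if the arm or the gripper's body presses on something with over 40 N, if the wrist force passes 120 N, or if a joint passes its speed limit or range.

### The arm

A 6-joint arm with a two-finger parallel gripper is mounted at the origin on a cart in front of the work surface, level with it; the furniture and walls round the work are solid. World frame = base frame: x ahead of the robot, y to its left, z up, the work surface at z = 0. Lengths are in m, angles in rad, forces in N, time in s.
With the tool pointing down it reaches from about 0.4 to 0.825 m from the base axis. Payload 7 kg.
Tool frame: the origin (TCP) lies midway between the tips of the shut fingers; the grasp point (between the pads) lies 19 mm behind it; z points along the fingers, y is the line along which they close (so a half turn about z gives the same grasp; the last joint's range is limited). The gripper opens to 85 mm and grips with 20 to 120 N. Pads are 22 mm wide; open, the fingers measure 114 mm over their backs; the gripper's body (76 mm by 85 mm) begins 54 mm behind the grasp point. The pads swing forward as they close: fully open they stand 13 mm farther back than shut.
Start: joints at [1.513, 0.359, 0.012, 0, -1.224, -0.288], TCP at [0.229, 0.635, 0.231] pointing down, gripper open.
Joint ranges: [-3.07, 3.07], [-1.43, 2.12], [-1.02, 1.25], [-3.03, 1.67], [-3.05, -0], [-3.03, 3.03]. Speed limits (rad/s): [2.39, 2.39, 3.01, 3.14, 3.14, 3.14].

### API

Orientations are given as a unit quaternion [w, x, y, z].
In Python, from cell import ctrl, kinematics, readout, snapshot, camera_info gives the robot as it stands. Calls block until the motion is done:
- ctrl.reach(position, orientation): joint-space move of the TCP to a pose.
- ctrl.movel(position, ori=None, speed=0.15): straight line of the TCP; ori=None keeps the orientation; speed is the mean speed in m/s.
- ctrl.move_joints(angles): joint-space move.
- ctrl.grip(opening): opening from 0.0 (shut) to 1.0 (fully open); the grip force is fixed at half the most; returns when the fingers have stopped.
- ctrl.hold(seconds).
- kinematics.solve_ik(position, orientation): joint angles nearest the present ones, or None.
- readout.get_state(): the state.
- snapshot(name): name is "scene" or "top" or "wrist"; returns (picture, depth): 420x560x3 uint8, red, green, blue; 420x560 float32, m along the optical axis (not along the pixel's ray), 0 where there is no reading.
- camera_info(name): a dict with "fx", "fy", "cx", "cy" (pixels), "R" (3x3) and "t" (3): a world point X has camera coordinates R X + t. Camera axes: x right, y down, z forward; pixel columns grow to the right and rows downward; lengths in m; the calibration is good to about 2 mm. A picture is of the moment at which its call begins: read the wrist's pose just before it. camera_info takes no time and is no camera call; for the wrist camera it gives the pose at the moment of the call.
A pose or a line that the arm cannot do raises ctrl.PlanningError and nothing moves.
- ctrl.job_done(): hands the job in; it is judged then, once.
The state is a dict: "clock": time; "joints": joint angles; "qd": joint speeds; "joint_efforts": joint torques, N m; "tool_pos": TCP position; "ee_rot": TCP orientation; "contact_force": force on the tool from outside, world axes, zero at the start; "moment": the same for the moment, N m; "grip_width": opening from 0.0 (shut) to 1.0 (fully open); "gripper_force": force on a finger pad.
Only numpy, scipy, OpenCV 4.12 (cv2) and the standard library are available. Lean on these libraries where they do the work, as an engineer would, in place of code of your own. Each camera call takes 0.05 s, during which the arm holds its last target. There are 200 camera calls.

## Working session

There is one attempt and no reset: what is moved stays moved. The work goes in short steps, each a Python script; the robot and the scene stay as the last script left them, time stands still between calls to the robot, and variables do not carry over. Pictures are saved under pics/ and viewed, at most 10 in all, crops included, and the job is handed in when it is done.

```bash
ls; mkdir -p pics; python3 - <<'E'
from cell import *
import cv2,numpy as np
for n in("scene","top"):
    p,d=snapshot(n);np.savez(f"{n}.npz",p=p,d=d);cv2.imwrite(f"pics/{n}.png",p[:,:,::-1]);print(n,camera_info(n))
print(readout.get_state())
E
```

```text
pics
scene {'fx': 417.211937868931, 'fy': 417.211937868931, 'cx': 281.42056863945885, 'cy': 202.2498194890999, 'R': array([[ 0.45283658, -0.89152001, -0.01145002],
       [-0.65065574, -0.32165789, -0.68788321],
       [ 0.60957865,  0.3189487 , -0.72573107]]), 't': array([-0.27593451,  0.41891661,  0.95913613])}
top {'fx': 447.7606252035102, 'fy': 447.7606252035102, 'cx': 272.56169422307204, 'cy': 206.14422234356158, 'R': array([[-0.2752168 , -0.96137876, -0.0025669 ],
       [-0.93184259,  0.26741627, -0.24527112],
       [ 0.23648488, -0.06511078, -0.96945113]]), 't': array([0.12266262, 0.53348767, 1.18386652])}
{'clock': 0.1, 'joints': array([ 1.51309441e+00,  3.59310085e-01,  1.11529494e-02, -2.99270091e-04,
       -1.22410463e+00, -2.88088873e-01]), 'qd': array([-0.00027561, -0.00125272,  0.00311122,  0.00165357,  0.00088328,
        0.00022114]), 'joint_efforts': array([-2.20504713e-03, -5.84761834e+01,  2.94111711e+01,  6.95455492e+00,
       -3.17766768e-03, -2.18341867e-06]), 'tool_pos': array([0.22867438, 0.63462704, 0.23046347]), 'ee_rot': array([ 7.44034660e-04,  9.85081747e-01, -1.72085432e-01, -5.55443648e-05]), 'contact_force': array([ 0.82201436, -0.14552586,  0.58983782]), 'moment': array([ 0.01239273, -0.01435257,  0.00164176]), 'gripper_force': 0.0, 'grip_width': 1.0035325410331666}
```

View pics/scene.png

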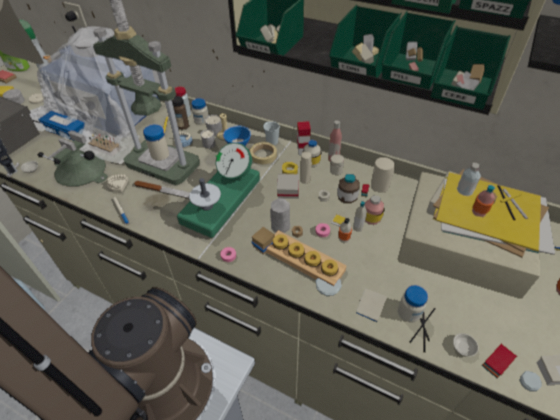

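View pics/top.png

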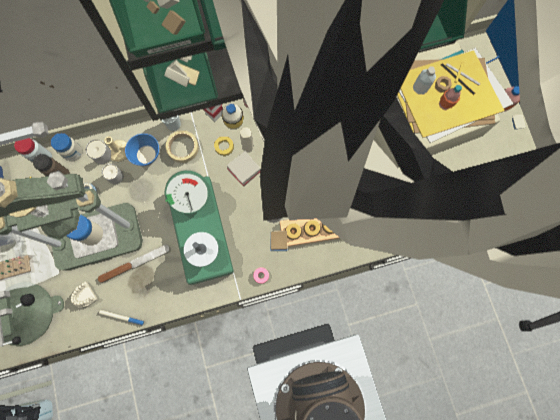

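The scene view shows the scale (pan about (205,195), dial (234,160)) and the rack with four brass rings at (281,241), (296,249), (313,258) and (329,268). The top view shows the pan at (201,250), the post near (200,247) and the dial at (187,195); the arm hides part of the rack.

```bash
cat > h.py <<'E'
import cv2,numpy as np
def cast(ci,u,v,z):
    d=np.array([(u-ci["cx"])/ci["fx"],(v-ci["cy"])/ci["fy"],1.]);R=ci["R"]
    o=-R.T@ci["t"];w=R.T@d
    return o+w*(z-o[2])/w[2]
def pts(ci,d):
    v,u=np.mgrid[:d.shape[0],:d.shape[1]]
    c=np.stack([(u-ci["cx"])/ci["fx"]*d,(v-ci["cy"])/ci["fy"]*d,d],-1)
    return (c-ci["t"])@ci["R"]
def proj(ci,X):
    c=ci["R"]@np.asarray(X)+ci["t"]; return np.array([ci["fx"]*c[0]/c[2]+ci["cx"],ci["fy"]*c[1]/c[2]+ci["cy"]])
E
python3 - <<'E'
from cell import *
from h import *
ims=[]
for n,box in(("scene",(170,130,360,290)),("top",(150,160,350,300))):
    f=np.load(n+".npz");p,d=f["p"],f["d"];ci=camera_info(n);P=pts(ci,d)
    hsv=cv2.cvtColor(p,cv2.COLOR_RGB2HSV)
    m=cv2.inRange(hsv,(18,110,60),(32,255,255))&((P[...,2]>.02)&(P[...,2]<.06)).astype(np.uint8)*255
    k,l,s,c=cv2.connectedComponentsWithStats(m)
    for i in range(1,k):
        if s[i,4]>25: print(n,"ring",c[i],s[i,4],cast(ci,*c[i],.040).round(4), np.median(P[l==i],0).round(4))
    # wood & pan
    pan=((abs(P[...,2]-.102)<.006)&(hsv[...,1]<60)&(hsv[...,2]>110)).astype(np.uint8)
    k,l,s,c=cv2.connectedComponentsWithStats(pan);i=1+s[1:,4].argmax()
    q=P[l==i];print(n,"pan",s[i],q.mean(0).round(4),((q.max(0)+q.min(0))/2).round(4),np.ptp(q,axis=0))
    g=((abs(P[...,2]-.05)<.006)&(hsv[...,0]>50)&(hsv[...,0]<90)&(hsv[...,1]>80)).astype(np.uint8)
    k,l,s,c=cv2.connectedComponentsWithStats(g);i=1+s[1:,4].argmax()
    q=P[l==i][:,:2].astype(np.float32);print("base",cv2.minAreaRect(q))
    x0,y0,x1,y1=box
    ims.append(cv2.resize(p[y0:y1,x0:x1],(780,int(780*(y1-y0)/(x1-x0))),interpolation=cv2.INTER_CUBIC)[:,:,::-1])
    cv2.imwrite(f"pics/{n}_z.png",ims[-1][:600])
ci=camera_info("top")
E
```

```text
scene ring [ 4.47945205 88.93150685] 73 [0.6732 1.3508 0.04  ] [0.6848 1.371  0.0282]
scene ring [315.81034483 159.43103448] 58 [ 0.8366 -0.0177  0.04  ] [ 0.8374 -0.0172  0.0373]
scene ring [373.66666667 217.42105263] 114 [ 0.6699 -0.2796  0.04  ] [ 0.6706 -0.2791  0.037 ]
scene ring [296.54166667 249.76762821] 624 [ 0.4584 -0.1247  0.04  ] [ 0.461  -0.1231  0.0382]
scene ring [329.29680365 266.95890411] 219 [ 0.4457 -0.2289  0.04  ] [ 0.4477 -0.2288  0.0386]
scene pan [189 184  32  23 464] [0.4751 0.1845 0.1021] [0.4787 0.188  0.1023] [0.09186829 0.09193211 0.01095509]
base ((0.5459266901016235, 0.18489183485507965), (0.12944798171520233, 0.2864917516708374), 89.1832046508789)
top ring [234.4025974  123.72727273] 77 [0.8293 0.0089 0.04  ] [0.8284 0.009  0.0403]
top ring [311.92307692 227.82248521] 169 [ 0.4619 -0.1202  0.04  ] [ 0.4621 -0.12    0.0388]
top ring [293.10828025 230.7388535 ] 157 [ 0.4685 -0.0668  0.04  ] [ 0.4688 -0.0663  0.0394]
top ring [326.8 229.1] 30 [ 0.4469 -0.1593  0.04  ] [ 0.4468 -0.1584  0.0407]
top pan [184 233  34  34 828] [0.4766 0.1888 0.1018] [0.478  0.1892 0.102 ] [0.09022874 0.09145775 0.01191656]
base ((0.538812518119812, 0.18690775334835052), (0.12598104774951935, 0.2658209502696991), 89.12511444091797)
```

View pics/top_z.png

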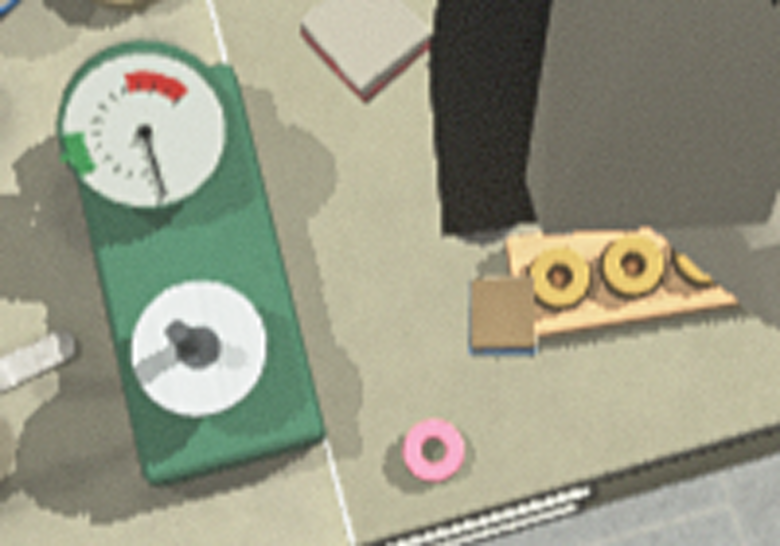

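The zoomed top view shows the needle pointing at the pan, with the green sector roughly 84° clockwise of it and red further round. The post top appears to be at zoom (178,328), leaning up-left. A wooden block sits against the ring at the rack's left end, so I'll use the other three rings.

```bash
python3 - <<'E'
from cell import *
from h import *
f=np.load("top.npz");p,d=f["p"],f["d"];ci=camera_info("top");P=pts(ci,d);hsv=cv2.cvtColor(p,cv2.COLOR_RGB2HSV)
print("cam",-ci["R"].T@ci["t"])
sc=200/780
print("post top?",cast(ci,150+178*sc,160+328*sc,.157),"blob",cast(ci,150+198*sc,160+346*sc,.102))
D=P[165:225,160:215];S=hsv[165:225,160:215]
white=(S[...,1]<40)&(S[...,2]>170)&(D[...,2]>.07)
q=D[white];c=q.mean(0);U,s,V=np.linalg.svd(q-c);n=V[2]*np.sign(V[2][2]);print("dial",c,n,np.degrees(np.arccos(n[2])))
green=(S[...,0]>45)&(S[...,0]<80)&(S[...,1]>120)&(S[...,2]>120)&(abs((D-c)@n)<.006)
g=D[green];print(len(g),g.mean(0))
piv=P[round(160+131*sc),round(150+145*sc)];nd=P[round(160+195*sc),round(150+158*sc)]
xd=np.array([-1,0,0]);xd=xd-n*(xd@n);xd/=np.linalg.norm(xd);yd=np.cross(xd,n) # clockwise from above
for o in(c,piv):
  v=g.mean(0)-o;w=nd-o;print("target",np.arctan2(v@yd,v@xd),"needle",np.arctan2(w@yd,w@xd),"r",np.linalg.norm(v),o)
for n_ in("top","scene"):
  f=np.load(n_+".npz");Q=pts(camera_info(n_),f["d"]);ok=(f["d"]>0)
  for x in np.arange(.35,.85,.1):
    print(n_,round(x,2),[round(float(np.percentile(Q[m][:,2],98)),2) if (m:=ok&(abs(Q[...,0]-x)<.05)&(abs(Q[...,1]-y)<.05)).sum()>5 else None for y in np.arange(-.35,.75,.1)])
for a in(82,-98):
  h=np.radians(a)/2
  for X in([.46,-.12,.2],[.475,.187,.3]): print(a,kinematics.solve_ik(X,[0,np.cos(h),np.sin(h),0]))
E
```

```text
cam [0.25091881 0.05234443 1.27886471]
post top? [0.48300807 0.19143133 0.157     ] blob [0.47862978 0.1880852  0.102     ]
dial [0.631242   0.18549163 0.12148584] [ 0.7222512  -0.67991178  0.12678003] 82.71643823774919
0 [nan nan nan]
target nan needle -1.0465709265282739 r nan [0.631242   0.18549163 0.12148584]
target nan needle -0.9841177047671201 r nan [0.63017806 0.18668028 0.11784859]
top 0.35 [0.0, 0.0, 0.0, 1.15, 1.15, 0.0, 0.0, 0.0, 0.01, 0.0, 0.12]
top 0.45 [None, None, 0.04, 0.06, 0.04, 0.15, 0.1, 0.01, 0.01, 0.03, 0.13]
top 0.55 [0.12, None, None, 0.04, 0.01, 0.1, 0.1, 0.44, 0.48, 0.41, 0.11]
top 0.65 [0.51, None, None, 0.48, 0.73, 0.79, 0.14, 0.66, 0.49, 0.33, 0.11]
top 0.75 [None, None, None, 0.46, 0.68, 0.74, 0.06, 0.06, 0.05, 0.01, None]
scene 0.35 [0.02, 0.01, 0.0, 0.0, 0.02, 0.0, 0.0, 0.0, 0.01, 0.0, 0.11]
scene 0.45 [0.02, 0.04, 0.04, 0.06, 0.05, 0.14, 0.1, 0.0, 0.01, 0.03, 0.13]
scene 0.55 [0.12, 0.09, 0.02, 0.1, 0.0, 0.1, 0.1, 0.44, 0.48, 0.46, 0.12]
scene 0.65 [0.68, 0.66, 0.64, 0.52, 0.52, 0.58, 0.14, 0.47, 0.56, 0.47, 0.2]
scene 0.75 [0.57, 0.57, 0.51, 0.57, 0.57, 0.57, 0.06, 0.05, 0.05, 0.03, 0.18]
82 [ 0.16010655  0.0505349  -0.45949727  0.         -1.06076416  2.84185976]
82 [ 0.76022542  0.04501519 -0.23133297  0.         -1.29444816  2.24174089]
-98 [ 0.16010655  0.0505349  -0.45949727  0.         -1.06076416 -0.2997329 ]
-98 [ 0.76022542  0.04501519 -0.23133297  0.         -1.29444816 -0.89985176]<stdin>:11: RuntimeWarning: Mean of empty slice.
  ret = um.true_divide(
<stdin>:15: RuntimeWarning: Mean of empty slice.
```

```bash
cat >> h.py <<'E'
def ori(deg):
    a=np.radians(deg)/2; return [0,np.cos(a),np.sin(a),0]
def snap(n):
    from cell import snapshot,camera_info,readout
    ci=camera_info(n);p,d=snapshot(n);cv2.imwrite(f"pics/{n}_{readout.get_state()['clock']:.1f}.png",p[:,:,::-1]);return p,d,ci
E
python3 - <<'E'
from cell import *
from h import *
import pickle
ctrl.reach([.22,.42,.32],ori(-70)); ctrl.reach([.45,.17,.33],ori(-98))
r=[snap("wrist")]
ctrl.reach([.45,-.13,.28],ori(-98)); r.append(snap("wrist"))
pickle.dump(r,open("w.pkl","wb"))
for p,d,ci in r: print(-ci["R"].T@ci["t"],ci["R"][2])
print(readout.get_state()["clock"],readout.get_state()["contact_force"])
cv2.imwrite("pics/w12.png",cv2.resize(np.hstack([r[0][0],r[1][0]])[:,:,::-1],(800,300),interpolation=cv2.INTER_AREA))
E
```

```text
[0.44139761 0.10042094 0.47126441] [ 0.03763446  0.27710531 -0.96010223]
[ 0.441744   -0.19964133  0.42188512] [ 0.03888187  0.27751837 -0.9599332 ]
3.575 [-0.27749141  0.07590389  0.50347285]
```

View pics/w12.png

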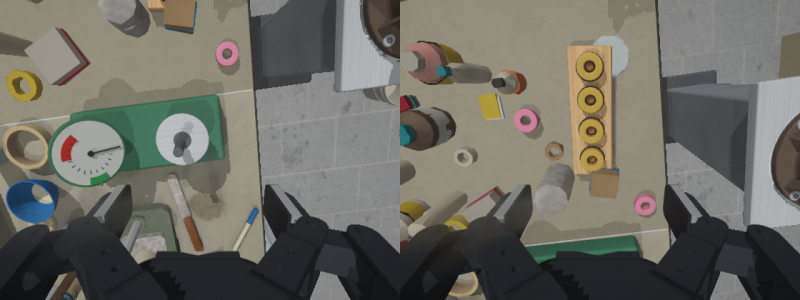

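The left wrist view (scale) shows the pan at about (182,139), the post at (182,142), the needle, and the green sector at (100,180). The right view shows the rack with four rings at (590,66) to (592,159), clear of obstacles except for the block and grey jar at the near end.

```bash
python3 - <<'E'
from h import *
import pickle
r=pickle.load(open("w.pkl","rb"))
p,d,ci=r[1];P=pts(ci,d);hsv=cv2.cvtColor(p,cv2.COLOR_RGB2HSV)
m=((abs(P[...,2]-.040)<.004)&(P[...,0]>.40)&(P[...,0]<.52)&(P[...,1]>-.28)&(P[...,1]<-.04)&(hsv[...,1]>90)).astype(np.uint8)*255
for c in cv2.findContours(m,cv2.RETR_EXTERNAL,cv2.CHAIN_APPROX_NONE)[0]:
    if len(c)>40:
        (u,v),ax,an=cv2.fitEllipse(c);print("ring",(round(u),round(v)),np.round(ax,1),cast(ci,u,v,.040).round(4))
p,d,ci=r[0];P=pts(ci,d);hsv=cv2.cvtColor(p,cv2.COLOR_RGB2HSV)
near=(np.hypot(P[...,0]-.478,P[...,1]-.188)<.06)
m=(near&(abs(P[...,2]-.102)<.005)).astype(np.uint8)*255
c=max(cv2.findContours(m,cv2.RETR_EXTERNAL,cv2.CHAIN_APPROX_NONE)[0],key=len);(u,v),ax,an=cv2.fitEllipse(c);print("pan",cast(ci,u,v,.102),ax)
m=(near&(abs(P[...,2]-.157)<.004)).astype(np.uint8)*255
c=max(cv2.findContours(m,cv2.RETR_EXTERNAL,cv2.CHAIN_APPROX_NONE)[0],key=len);(u,v),ax,an=cv2.fitEllipse(c);print("post",(u,v),cast(ci,u,v,.157),ax,np.median(P[m>0],0))
# dial
reg=(abs(P[...,0]-.633)<.07)&(abs(P[...,1]-.188)<.07)&(P[...,2]>.085)
w=reg&(hsv[...,1]<40)&(hsv[...,2]>150);q=P[w]
for _ in range(5):
    c0=q.mean(0);n=np.linalg.svd(q-c0,full_matrices=False)[2][2];n*=np.sign(n[2]);q=P[w];q=q[abs((q-c0)@n)<.004]
print("dial",c0,n,len(q))
A=np.column_stack([np.ones(len(q)),q[:,0],q[:,1]])
on=reg&(abs((P-c0)@n)<.008)
g=on&(hsv[...,0]>45)&(hsv[...,0]<85)&(hsv[...,1]>100);rd=on&((hsv[...,0]<8)|(hsv[...,0]>172))&(hsv[...,1]>120);bl=on&(hsv[...,2]<60)
ex=np.array([-1.,0,0]);ex-=n*(ex@n);ex/=np.linalg.norm(ex);ey=np.cross(ex,n)
pc=(w|g|rd|bl)&on; h=cv2.convexHull(np.column_stack([(P[w&on]-c0)@ex,(P[w&on]-c0)@ey]).astype(np.float32));(cx,cy),R=cv2.minEnclosingCircle(h);print("c,R",cx,cy,R)
for nm,k in(("green",g),("red",rd),("black",bl)):
    X=(P[k]-c0)@ex-cx;Y=(P[k]-c0)@ey-cy;rr=np.hypot(X,Y)
    s=(rr>.03)&(rr<.058);a=np.arctan2(Y[s],X[s]);print(nm,s.sum(),np.percentile(a,[2,50,98]).round(3))
E
```

```text
ring (271, 225) [29.2 42.4] [ 0.4681 -0.0651  0.04  ]
ring (267, 183) [33.  33.7] [ 0.4644 -0.1207  0.04  ]
ring (266, 140) [34.9 35.8] [ 0.4579 -0.1739  0.04  ]
ring (265, 92) [36.4 38.7] [ 0.4516 -0.2271  0.04  ]
pan [0.47975469 0.18774592 0.102     ] (71.38800811767578, 73.83655548095703)
post (248.90716552734375, 212.53302001953125) [0.48350252 0.19346093 0.157     ] (13.370635986328125, 13.93208122253418) [0.48351916 0.19370081 0.1558041 ]
dial [0.63654436 0.18470124 0.11621265] [-0.56419248  0.00761409  0.82560818] 5765
c,R 0.00224402267485857 0.0033710289280861616 0.055060695856809616
green 449 [-2.996  1.499  3.002]
red 455 [-3.119 -2.588  3.117]
black 20 [0.006 0.028 1.999]
```

```bash
cat >> h.py <<'E'
POSE=-96
RINGS={2:(.4640,-.1203),3:(.4580,-.1739),4:(.4520,-.2271)}
def show(tag=""):
    from cell import readout
    s=readout.get_state();print(tag,round(s["clock"],2),"p",s["tool_pos"].round(4),"F",s["contact_force"].round(2),"M",s["moment"].round(2),"w",round(s["grip_width"],3),"gf",round(s["gripper_force"],1));return s
def pick(i):
    from cell import ctrl
    x,y=RINGS[i]
    ctrl.reach([x,y,.13],ori(POSE)); ctrl.movel([x,y,.027],speed=.1); ctrl.hold(.1);show("down")
    ctrl.grip(0.0); show("grip"); ctrl.movel([x,y,.08],speed=.08);show("up")
E
python3 - <<'E'
from cell import *
from h import *
ctrl.grip(1.0);pick(2)
ctrl.movel([.4640,-.1203,.22],speed=.15)
ctrl.reach([.483,.1927,.20],ori(POSE));ctrl.hold(.4);show("over")
p,d,ci=snap("wrist");print(ci);cv2.imwrite("pics/held.png",p[:,:,::-1])
s,_,_=snap("scene");cv2.imwrite("pics/sc2.png",cv2.resize(s[110:250,150:340],None,fx=4,fy=4)[:,:,::-1])
E
```

```text
down 5.72 p [ 0.4645 -0.1202  0.0276] F [-1.03 -0.91  0.54] M [-0.01 -0.    0.02] w 1.0 gf 0.0
grip 6.21 p [ 0.4643 -0.1203  0.0275] F [-1.26  0.36  6.5 ] M [ 0.21  0.62 -0.  ] w 0.48 gf 60.5
up 7.03 p [ 0.4636 -0.1203  0.0796] F [-0.48 -0.25 -1.38] M [ 0.01 -0.02  0.  ] w 0.484 gf 60.7
over 9.71 p [0.4832 0.1922 0.2001] F [-0.39  0.26 -1.18] M [-0.02 -0.03 -0.05] w 0.481 gf 60.7
{'fx': 311.95190649445317, 'fy': 311.95190649445317, 'cx': 276.5635969159119, 'cy': 206.66571568723228, 'R': array([[-9.94398405e-01,  1.05695883e-01,  4.38761406e-04],
       [ 1.01583364e-01,  9.54544113e-01,  2.80225547e-01],
       [ 2.91998696e-02,  2.78700408e-01, -9.59934086e-01]]), 't': array([ 0.46117197, -0.26020187,  0.28024146])}
```

View pics/held.png

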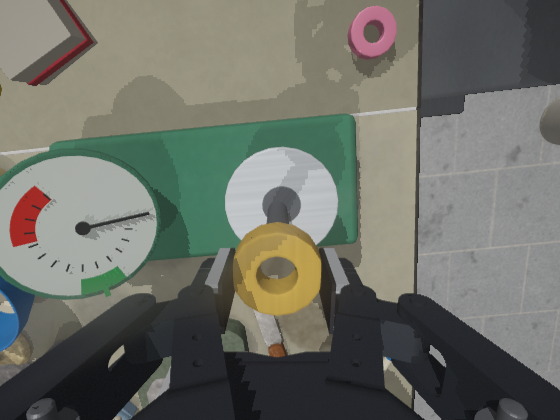

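The wrist view shows the ring held level between the pads at (277,268), the post behind it, the needle at zero and green at (102,283). Next I'll measure the ring's offset from the TCP, then descend to feel for the post.

```bash
cat >> h.py <<'E'
def ring_xy(p,ci,tz):  # held ring's centre from its top rim
    hsv=cv2.cvtColor(p,cv2.COLOR_RGB2HSV);m=cv2.inRange(hsv,(15,120,60),(33,255,255));m[:200]=0;m[:,:200]=0;m[:,360:]=0
    cs,hi=cv2.findContours(m,cv2.RETR_CCOMP,cv2.CHAIN_APPROX_NONE)
    i=max(range(len(cs)),key=lambda k:cv2.contourArea(cs[k]))
    out=[]
    j=max([k for k in range(len(cs)) if hi[0][k][3]==i],key=lambda k:cv2.contourArea(cs[k]))
    (u,v),r=cv2.minEnclosingCircle(cs[i]);
    e=cv2.fitEllipse(cs[j]);print("outer",u,v,r,"hole",e)
    return cast(ci,u,v,tz+.010),cast(ci,*e[0],tz+.008)
def fz(n=4):
    from cell import ctrl,readout
    f=[]
    for _ in range(n): ctrl.hold(.03);f.append(readout.get_state()["contact_force"])
    return np.mean(f,0)
E
python3 - <<'E'
from cell import *
from h import *
p,d,ci=snap("wrist");s=readout.get_state()["tool_pos"]
print([ (q-s).round(4) for q in ring_xy(p,ci,s[2])])
P=pts(ci,d)
m=(np.hypot(P[...,0]-s[0],P[...,1]-s[1])<.03)&(P[...,2]>.17)&(cv2.cvtColor(p,cv2.COLOR_RGB2HSV)[...,1]>120)
print("ring pts",P[m].mean(0)-s,(P[m].max(0)+P[m].min(0))/2-s, np.ptp(P[m],axis=0))
f0=fz()
for z in(.170,.163,.160,.157,.154):
    ctrl.movel([.483,.1927,z],speed=.05);f=fz();print(z,(f-f0).round(2),readout.get_state()["tool_pos"].round(4))
    if f[2]-f0[2]>1.2: break
E
```

```text
outer 277.2186279296875 269.1391296386719 47.15496063232422 hole ((276.61541748046875, 267.2923889160156), (23.384965896606445, 35.683895111083984), 89.35717010498047)
[array([ 0.0006, -0.0024,  0.01  ]), array([ 0.0009, -0.0023,  0.008 ])]
ring pts [ 0.00074972 -0.00187841  0.0100723 ] [1.15884905e-03 2.74814554e-06 3.49474227e-02] [0.04186112 0.04371004 0.07728326]
0.17 [-0.19 -0.02  0.44] [0.4832 0.1929 0.1704]
0.163 [-0.5   0.09  0.23] [0.4831 0.1927 0.163 ]
0.16 [-0.49 -0.45  0.07] [0.483  0.1927 0.16  ]
0.157 [-0.44 -0.11  0.38] [0.483  0.1927 0.157 ]
0.154 [-0.47  0.25  0.23] [0.483  0.1927 0.154 ]
```

```bash
python3 - <<'E'
from cell import *
from h import *
f0=np.array(fz());x,y=.483,.1927
for z in(.150,.146,.142,.138,.13):
    ctrl.movel([x,y,z],speed=.04);f=fz();print(z,(f-f0).round(2),readout.get_state()["tool_pos"].round(4))
    if np.abs(f-f0).max()>1.5: break
p,d,ci=snap("wrist");cv2.imwrite("pics/thr.png",p[:,:,::-1])
E
```

```text
0.15 [ 0.14 -0.12 -0.21] [0.483  0.1927 0.15  ]
0.146 [ 0.2  -0.11 -0.15] [0.483  0.1927 0.146 ]
0.142 [-0.1  -0.01 -0.1 ] [0.483  0.1927 0.142 ]
0.138 [ 0.22 -0.33 -0.18] [0.483  0.1927 0.138 ]
0.13 [ 0.27 -0.27  0.2 ] [0.4831 0.1927 0.13  ]
```

View pics/thr.png

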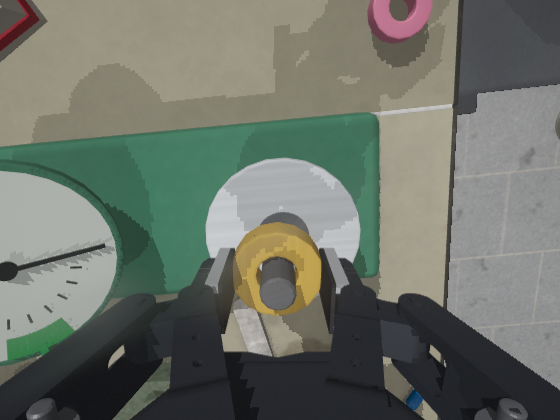

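Threaded first try: the post top shows through the ring at (278,295) and the needle is still at zero. Now I'll seat it gently and release.

```bash
cat >> h.py <<'E'
def seat(x,y,zs):
    from cell import ctrl,readout
    f0=fz(6)
    for z in zs:
        ctrl.movel([x,y,z],speed=.04);f=fz();print(z,(f-f0).round(2))
        if f[2]-f0[2]>1.1: break
    ctrl.grip(.75);ctrl.hold(.3);show("open")
E
python3 - <<'E'
from cell import *
from h import *
p,d,ci=snap("wrist");hsv=cv2.cvtColor(p,cv2.COLOR_RGB2HSV)
P=pts(ci,d);m=(abs(P[...,2]-.157)<.004)&(hsv[...,1]<60)&(np.hypot(P[...,0]-.483,P[...,1]-.193)<.014)
c=max(cv2.findContours(m.astype(np.uint8),cv2.RETR_EXTERNAL,cv2.CHAIN_APPROX_NONE)[0],key=len);(u,v),r=cv2.minEnclosingCircle(c);print("post",u,v,r,cast(ci,u,v,.157),P[m].mean(0))
seat(.483,.1927,[.115,.108,.1055,.104,.1025,.101,.0995])
ctrl.movel([.483,.1927,.18],speed=.08);show("up")
p,d,ci=snap("wrist");cv2.imwrite("pics/one.png",p[:,:,::-1])
E
```

```text
post 277.6212158203125 291.3484802246094 18.738115310668945 [0.48369327 0.1918966  0.157     ] [0.48381391 0.19308628 0.15576268]
0.115 [0.42 0.04 0.52]
0.108 [-0.34 -0.24 -0.  ]
0.1055 [ 0.65 -0.27  0.14]
0.104 [-0.15  0.03  0.76]
0.1025 [0.16 0.04 1.54]
open 17.82 p [0.483  0.1927 0.1025] F [-0.16  0.01 -0.31] M [-0.04  0.01 -0.01] w 0.748 gf 0.0
up 18.93 p [0.4827 0.1925 0.1794] F [ 0.66  1.05 -0.34] M [ 0.    0.02 -0.05] w 0.75 gf 0.0
```

View pics/one.png

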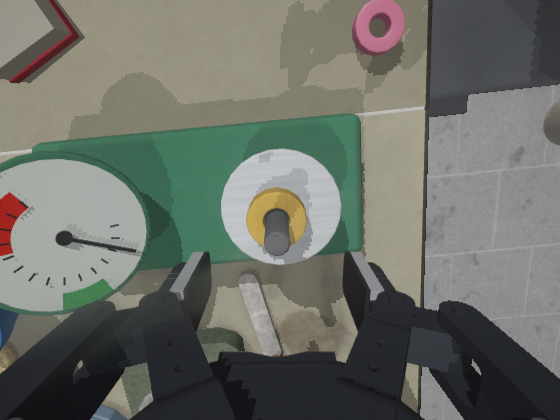

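One ring is seated and the needle has moved to about one ring's worth. On to the second ring, then I'll measure the dial.

```bash
cat >> h.py <<'E'
RINGS={k:(x+.0005,y-.0015) for k,(x,y) in RINGS.items()}
def fetch(i,zthr):
    from cell import ctrl,readout
    s=readout.get_state()["tool_pos"];ctrl.movel([s[0],s[1],.22],speed=.12)
    ctrl.grip(1.0);x,y=RINGS[i]
    ctrl.reach([x,y,.13],ori(POSE)); ctrl.movel([x,y,.029],speed=.12); show("down")
    ctrl.grip(0.0); show("grip"); ctrl.movel([x,y,.20],speed=.12)
    ctrl.reach([.4832,.1932,.20],ori(POSE));ctrl.hold(.3);show("over")
    p,d,ci=snap("wrist");s=readout.get_state()["tool_pos"];o=ring_xy(p,ci,s[2])[0]-s;print("offset",o.round(4))
    X,Y=.4837-np.clip(o[0],-.003,.003),.1914-np.clip(o[1],-.004,.003);print("aim",X,Y)
    f0=fz(6)
    for z in zthr:
        ctrl.movel([X,Y,z],speed=.05);f=fz();print(z,(f-f0).round(2))
        if f[2]-f0[2]>1.2: print("CONTACT");return X,Y,False
    return X,Y,True
E
python3 - <<'E'
from cell import *
from h import *
X,Y,ok=fetch(3,(.160,.157,.154,.151,.148,.143))
p,d,ci=snap("wrist");cv2.imwrite("pics/two.png",p[:,:,::-1])
if ok: seat(X,Y,[.13,.120,.1175,.116,.1145,.113,.1115,.110]);ctrl.movel([X,Y,.18],speed=.1);snap("wrist")
E
ls -t pics|head -3
```

```text
down 22.23 p [ 0.4591 -0.1753  0.0295] F [ 0.74 -0.34  0.58] M [-0.05 -0.03 -0.05] w 1.003 gf 0.0
grip 22.72 p [ 0.4588 -0.1755  0.0298] F [-1.87  1.72  7.4 ] M [ 0.44  0.79 -0.02] w 0.479 gf 59.9
over 25.98 p [0.4834 0.1925 0.2001] F [-0.99  0.48 -1.18] M [-0.02 -0.04  0.01] w 0.478 gf 60.7
outer 277.5 254.5 59.753761291503906 hole ((276.7215576171875, 267.8539733886719), (22.82254409790039, 34.90152359008789), 89.64659118652344)
offset [-0.0003 -0.0098  0.01  ]
aim 0.48396887156731694 0.1954
0.16 [-0.07  0.1   0.36]
0.157 [-0.38 -0.66  0.07]
0.154 [-0.2   0.07  1.11]
0.151 [0.36 0.12 1.72]
CONTACT
two.png
wrist_28.5.png
wrist_26.0.png
```

The outline merged with the ring already on the post, giving a bad offset. The hole fit matches the first ring's, so I'll lift and retry at the right aim.

```bash
sed -i 's/o=ring_xy(p,ci,s\[2\])\[0\]-s/o=ring_xy(p,ci,s[2])[1]-s+[-.0002,.0001,0]/' h.py; python3 - <<'E'
from cell import *
from h import *
s=readout.get_state()["tool_pos"]
ctrl.movel([s[0],s[1],.165],speed=.05);X,Y=.483,.1934
ctrl.movel([X,Y,.165],speed=.03);f0=fz(6);ok=True
for z in(.158,.154,.151,.147,.143):
    ctrl.movel([X,Y,z],speed=.05);f=fz();print(z,(f-f0).round(2))
    if f[2]-f0[2]>1.2: ok=False;break
print(ok)
if ok: seat(X,Y,[.13,.120,.1175,.116,.1145,.113,.1115,.110]);ctrl.movel([X,Y,.18],speed=.1)
p,d,ci=snap("wrist");cv2.imwrite("pics/two.png",p[:,:,::-1]);show()
E
```

```text
0.158 [-0.23 -1.06  0.44]
0.154 [ 0.17 -0.18  0.21]
0.151 [-0.08 -0.4   0.05]
0.147 [-0.6  -0.    0.47]
0.143 [ 0.27 -0.38  0.4 ]
True
0.13 [0.35 0.49 0.21]
0.12 [ 0.47  0.05 -0.12]
0.1175 [-0.03 -0.11  0.3 ]
0.116 [-0.16 -0.28  0.35]
0.1145 [-0.32  0.04  1.4 ]
open 34.49 p [0.483  0.1934 0.1145] F [-0.46  0.22 -0.66] M [-0.    0.03 -0.04] w 0.747 gf 0.0
 35.35 p [0.4826 0.1931 0.1792] F [-0.22 -0.11 -0.38] M [ 0.   -0.02 -0.03] w 0.751 gf 0.0
```

View pics/two.png

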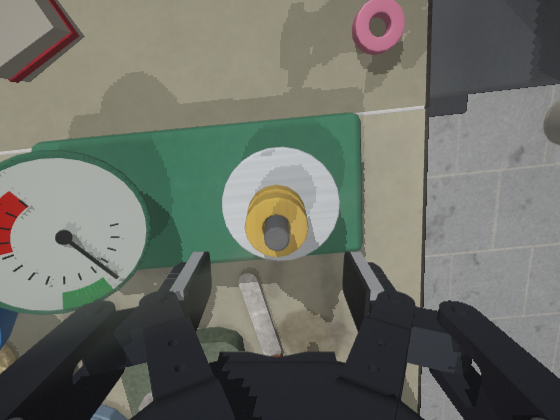

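Two rings are on. The needle at (117,277) is still short of the green at (90,291), and one more ring should bring it to the middle.

```bash
python3 - <<'E'
from cell import *
from h import *
X,Y,ok=fetch(4,(.156,.151,.148,.145,.141,.136))
if ok: seat(X,Y,[.13,.127,.1255,.124,.1225,.121,.1195]);ctrl.movel([X,Y,.18],speed=.1);ctrl.hold(.3)
p,d,ci=snap("wrist");cv2.imwrite("pics/three.png",p[:,:,::-1]);show()
E
```

```text
down 38.77 p [ 0.4531 -0.2286  0.0295] F [-0.28 -0.2   0.2 ] M [ 0.   -0.04  0.02] w 1.004 gf 0.0
grip 39.26 p [ 0.4528 -0.2287  0.0298] F [-2.49  1.52  8.05] M [0.47 0.65 0.03] w 0.479 gf 60.1
over 42.69 p [0.4834 0.1926 0.2   ] F [ 1.16  0.98 -2.51] M [-0.04  0.03  0.02] w 0.479 gf 60.7
outer 277.0 253.95132446289062 59.46223449707031 hole ((276.6479797363281, 267.1011657714844), (22.77705192565918, 35.331459045410156), 89.5613784790039)
offset [ 0.0007 -0.0023  0.008 ]
aim 0.48300960208535204 0.19370512816171684
0.156 [-0.03  0.27 -0.29]
0.151 [-0.04 -0.21  0.01]
0.148 [-0.43  0.49 -0.14]
0.145 [-0.42 -0.12  0.41]
0.141 [-0.32  0.16 -0.54]
0.136 [-0.19  0.21 -0.08]
0.13 [-0.04 -0.2  -0.04]
0.127 [ 0.25 -0.68  0.16]
0.1255 [ 0.4  -0.2   0.95]
0.124 [ 0.26 -0.06  1.53]
open 48.46 p [0.483  0.1937 0.124 ] F [-0.14 -0.22 -0.16] M [0.01 0.   0.04] w 0.746 gf 0.0
 49.52 p [0.4829 0.1936 0.1796] F [-1.15  0.75  1.48] M [-0.06 -0.01  0.03] w 0.744 gf 0.0
```

View pics/three.png

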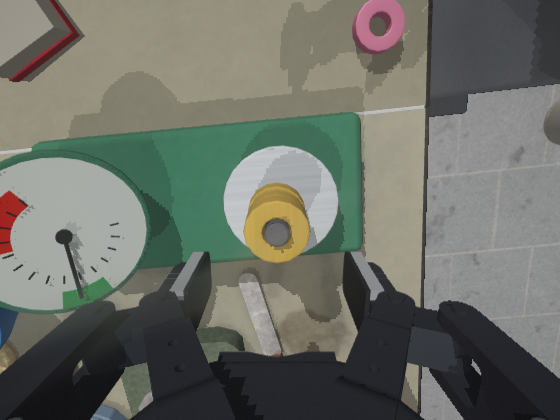

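The needle now rests inside the green sector at (82,297), and three rings are stacked on the post. Handing in.

```bash
python3 - <<'E'
from cell import *
s=readout.get_state()["tool_pos"];ctrl.movel([s[0],s[1],.24],speed=.12)
print(ctrl.job_done())
E
```

```text
the job is handed in; nothing more can be done
None
```

Job handed in at about 50 s: three rings are on the post and the needle is resting in the green sector; the fourth ring was left untouched in the rack, and the judge's result was not shown.

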